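# Wet the specimens, then index the rotary stage three clicks and hold it

## Robot

A 6-joint arm with a two-finger parallel gripper is mounted at the origin on the work surface. World frame = base frame: x ahead of the robot, y to its left, z up, the work surface at z = 0. Lengths are in m, angles in rad, forces in N, time in s.
With the tool pointing down it reaches from about 0.375 to 0.9 m from the base axis. Payload 3.1 kg.
Tool frame: the origin (TCP) lies at the very end of the fingers, on their centre line; the grasp point (between the pads) lies 19 mm behind it (manip.pinch_z is the distance from the TCP to the grasp point, in m); z points along the fingers, y is the line along which they close (so a half turn about z gives the same grasp; the last joint's range is limited). The gripper opens to 85 mm and grips with 20 to 120 N. Pads are 22 mm wide; open, the fingers measure 114 mm over their backs; the gripper's body (76 mm by 85 mm) begins 54 mm behind the grasp point. The pads swing forward as they close: fully open they stand 13 mm farther back than shut.
Start: joints at [-1.524, 0.527, 1.433, -0, 1.181, -0.178], TCP at [0.14, -0.609, 0.194] pointing down, gripper open.
Joint ranges: [-3.08, 3.08], [-0.75, 2.2], [0.22, 2.44], [-1.43, 4.57], [0, 2.65], [-2.85, 2.85]. Speed limits (rad/s): [2.79, 2.79, 3.14, 3.14, 3.14, 3.14].

## Interface

Orientations are given as a unit quaternion [x, y, z, w].
In Python, from station import manip gives the robot as it stands.
- The arm moves only by the tool servo_tool, never from a script. Its argument "commands" is one flat list of numbers, 7 for each row, row after row: the shift along the tool's x, y, z each as a share of 500 mm, from -1 to 1, then the turn, a rotation vector about the tool's x, y, z each as a share of 360 degrees, from -1 to 1, then the opening, from -1 (shut) to 1 (fully open). In form: [dx, dy, dz, rx, ry, rz, claw, dx, dy, dz, rx, ry, rz, claw, ...]. A call has 1 to 12 rows; each row shifts and turns the commanded pose from where the row before left it, along the tool's axes as they then stand; what a row does not reach is not made up. A row lasts 1/12 s, in which the tool goes at most 41.7 mm and 7.16 degrees, less where a joint would pass 70% of its speed; a pose out of reach is approached as far as the arm can. A call with a number of a shift or a turn outside -1 to 1 is refused whole. A call with a gripper value outside its range is refused whole. The fingers move at their own pace and stop on an object; "force" is the grip in N (left out, the last holds). Time passes only in rows, so rows that do not move let the fingers close. It gives the time, the measured TCP pose, the force, the opening and the grip force at its end, in the units of the state.
- manip.sense(): the state, without advancing time (a new reading comes with each control period).
- manip.snapshot(name): name is "scene" or "top"; returns a dict with "img" (420x560x3 uint8, red, green, blue), "mtx" (3x3 intrinsics, pixels), "distortion" ([k1, k2, p1, p2, k3] as OpenCV has them; the pictures are not rectified), "world_to_cam" (4x4, takes a point from world to camera coordinates). Camera axes: x right, y up, looking along -z (the intrinsics and any distortion apply to the point x, -y, -z); pixel columns grow to the right and rows downward; lengths in m; the calibration is good to about 2 mm. A picture is of the moment at which its call begins. There is no depth.
- manip.sign_off(): hands the job in; it is judged then, once.
Trained networks look in a picture, given as the dict that the camera call returned (one of the last four; its "shot" number tells which), for a name from the list of things; names that differ only in an ending like _2 or _b are one class to them, and where a whole thing is asked for, a point or a joint stands for the part that bears it (a point fixed in the world has none). Each returns a list of dicts, best first, with "conf" (0 to 1); they miss things now and then, are a little off and sometimes report something else, mostly with a low value. They report only what shows in the picture. A call takes as long as a camera call. They do not tell look-alikes from the thing itself.
- manip.look_for(picture, query): "box" ([left, top, width, height] in pixels, round what is visible of it).
- manip.silhouettes(picture, query): "pixels" (420x560 bool, what is visible of it) and "box" ([left, top, width, height] in pixels, round what is visible of it).
The state is a dict: "t": time; "q": joint angles; "qd": joint speeds; "tau": joint torques, N m; "tcp_pos": TCP position; "tool_rot": TCP orientation; "force": force on the tool from outside, world axes, zero at the start; "ft_torque": the same for the moment, N m; "finger_gap": opening from 0.0 (shut) to 1.0 (fully open); "gripper_force": force on a finger pad.
Only numpy, scipy, OpenCV 4.12 (cv2) and the standard library are available. Lean on these libraries where they do the work, as an engineer would, in place of code of your own. Each camera call takes 0.05 s, during which the arm holds its last target. There are 200 camera calls.

## Task

On the lab bench, wet the specimens first: push the sprung nozzle cap of the clamped white bottle fully down and let it spring back up. Then take the upright bar knob of the round specimen stage between the fingers and turn it clockwise (seen from above), counting the clicks, to the third stop and no further. Finish there still holding the knob firmly between the fingers, with the other things on the bench left where they are.

Things in the scene. Friction and masses are not known exactly. Their poses are not given: they have to be found in the camera images.
- cap_top (a point): centre of the flat top of the bottle's round grey nozzle cap (32 mm across, 18 mm high), 167 mm above the bench when up; moves with the cap, z up. A thin spout (9 mm thick, reaching 44 mm from the axis, 11 mm below the cap's top) points along -y of this point, towards the specimen stage
- cap (a joint): travel of the nozzle cap in m: 0 up, 0.008 fully down; it moves straight down and springs back by itself; the spring takes about 2 N to start and 6 N to be fully down. It counts as fully pressed from 0.006 on
- knob_grip (a point): grip point of the specimen stage's black bar knob, on its vertical turning axis, 82 mm above the bench. The upright bar is 48 mm long along this point's x, 14 mm wide along its y (pinch these flat sides); top 16 mm above this point, white line on top towards -x. Fingers have room to 26 mm below this point (a hub 56 mm across); disc 30 mm below. z up; turns with the knob
- knob (a joint): turn of knob and disc in rad, clockwise from above positive; starts at 0. Click stops every 0.419 rad (24 deg): first 0.419, second 0.838, third 1.257, fourth 1.676. Each draws the knob in from near half a step; leaving a stop takes up to 0.1 N m, which past half-way turns into a pull forwards (the click). It cannot go below 0, stays in a stop by itself, and turns all the way in one grasp
- stage: fixed rotary stage, aluminium base plate 230 x 150 x 12 mm; origin on the bench under the knob's axis, x along the plate (-85 to +145 mm). The bar lies along this x at first. The knob's aluminium disc, 140 mm across, top 50 mm above the bench, carries 15 small white cups 3 mm high. A black lens block (top 72 mm high) stands on the +x side, 95 mm from the axis, its lens tube 74 mm
- mister: the fixed, clamped bottle; origin on the bench under its axis, foot plate 90 x 80 x 10 mm
- beaker: bystander: glass beaker 56 mm across, 60 mm high, origin at its underside
- weight: bystander: brass weight 36 mm across, 50 mm high, origin at its underside
- jar: bystander: amber jar 40 mm across, 50 mm high, origin at its underside
- dish: bystander: clear round dish 94 mm across, 23 mm high, origin at its underside
- tipbox: bystander: grey box with clear lid 120 x 85 x 63 mm, origin at its underside
- driver: bystander: screwdriver lying beyond the stage
- tweezers: bystander: steel tweezers 120 mm long lying on the bench
Things that resemble listed ones, but are neither listed nor needed, are in the scene too. Leave any purple or turquoise look-alike of the mister alone.

How it is judged:
On the way, in this order (a step that is already met when the one before it is completed fails the run):
1. the nozzle cap is pressed fully down, the knob still at its start (value of joint cap above 0.006 m and value of joint knob below 0.15 rad), for 0.05 s.
2. the cap has sprung back up, the knob still at its start (value of joint cap below 0.0015 m and value of joint knob below 0.15 rad), for 0.1 s.
3. the knob is held between the fingers at the third stop (value of joint knob between 1.117 and 1.397 rad and contact force between the fingers and knob above 2 N and distance between the grasp point and knob_grip below 0.03 m and value of joint cap below 0.0015 m), for 0.2 s.
At the end, for the whole second after the job is handed in: the knob is at its third stop (1.257 rad clockwise, within 0.14 rad) and still, gripped between the fingers (grasp point within 30 mm of the knob's grip point, at least 2 N on it), and the nozzle cap is up (within 1.5 mm) (all of step 3 and not (velocity of joint knob above 0.1 rad/s) and velocity of joint knob above -0.1 rad/s); the arm keeps its last pose, push and grip.
It fails at once if the knob is turned past the crest beyond the third stop (value of joint knob above 1.466 rad).
It fails at once if a bystander is moved by more than 30 mm (distance of any of beaker, weight, jar, dish, tipbox, driver, tweezers from where it was at the start of the episode above 0.03 m).
It also fails if it takes over 51 s, if anything falls off the work surface, if the arm or the gripper's body presses on something with over 40 N, if the wrist force passes 120 N, or if a joint passes its speed limit or range.

## Working session

There is one attempt and no reset: what is moved stays moved. The work goes in short steps, Python scripts to look and compute and a tool call to move; the robot and the scene stay as the last step left them, time stands still between calls to the robot, and variables do not carry over. Pictures are saved under pics/ and viewed, at most 10 in all, crops included, and the job is handed in when it is done.

Besides the shell and the picture viewer there is one more tool, called by a JSON object that holds its "fn" and its "kwargs", one argument or row to a line. servo_tool: Moves the arm, as the interface text tells. Its arguments: {"type":"object","properties":{"commands":{"type":"array"},"force":{"type":"number"}},"required":["commands"]}

```bash
mkdir -p pics; cat > h.py <<'E'
import numpy as np, cv2
from station import manip
def snap(n,f=None):
    s=manip.snapshot(n)
    if f: cv2.imwrite(f'pics/{f}.png',s['img'][:,:,::-1])
    return s
def ray(s,uv):
    K=np.array(s['mtx']);D=np.array(s['distortion'],float)
    p=cv2.undistortPoints(np.array([[uv]],float),K,D)[0,0]
    T=np.array(s['world_to_cam']);R=T[:3,:3]
    return -R.T@T[:3,3], R.T@np.array([p[0],-p[1],-1.])
def atz(s,uv,z):
    o,d=ray(s,uv); return o+d*(z-o[2])/d[2]
def proj(s,P):
    T=np.array(s['world_to_cam']);c=T[:3,:3]@np.array(P,float)+T[:3,3]
    return cv2.projectPoints(np.array([[c[0],-c[1],-c[2]]]),np.zeros(3),np.zeros(3),np.array(s['mtx']),np.array(s['distortion'],float))[0].ravel()
E
python3 - <<'E'
from h import *
for n in ('scene','top'):
    s=snap(n,n)
    print(n,ray(s,(280,210))[0].round(3))
    for q in ('cap_top','cap','mister','knob','knob_grip','stage','tipbox','beaker','weight','jar','dish'):
        for r in manip.look_for(s,q)[:3]: 
            b=r['box'];print(q,[round(float(x)) for x in b],round(r['conf'],2),atz(s,(b[0]+b[2]/2,b[1]+b[3]/2),{'cap_top':.16,'cap':.16,'knob':.09,'knob_grip':.09}.get(q,.03)).round(3))
print(manip.sense())
E
```

```text
scene [1.587 0.9   1.077]
cap_top [289, 241, 13, 16] 0.67 [0.728 0.211 0.16 ]
cap_top [287, 207, 14, 12] 0.45 [0.605 0.101 0.16 ]
cap [333, 225, 12, 13] 0.54 [0.589 0.25  0.16 ]
cap [288, 241, 12, 19] 0.51 [0.734 0.208 0.16 ]
mister [274, 240, 35, 62] 0.69 [0.688 0.168 0.03 ]
mister [317, 227, 36, 61] 0.6 [0.553 0.224 0.03 ]
mister [274, 206, 40, 60] 0.59 [0.56  0.066 0.03 ]
knob [273, 206, 40, 59] 0.62 [0.617 0.109 0.09 ]
knob [235, 197, 48, 30] 0.6 [ 0.6   -0.046  0.09 ]
knob_grip [239, 191, 42, 34] 0.74 [ 0.584 -0.054  0.09 ]
stage [212, 196, 77, 52] 0.67 [ 0.601 -0.083  0.03 ]
tipbox [373, 279, 52, 54] 0.7 [0.6   0.474 0.03 ]
beaker [301, 213, 18, 19] 0.59 [0.47  0.059 0.03 ]
weight [251, 241, 10, 14] 0.57 [0.682 0.02  0.03 ]
jar [225, 195, 10, 17] 0.61 [ 0.572 -0.206  0.03 ]
jar [236, 199, 44, 26] 0.49 [ 0.543 -0.103  0.03 ]
dish [171, 170, 23, 14] 0.7 [ 0.575 -0.455  0.03 ]
top [ 0.465 -0.019  1.31 ]
cap_top [193, 140, 21, 17] 0.64 [0.729 0.2   0.16 ]
cap_top [175, 197, 23, 12] 0.63 [0.584 0.239 0.16 ]
cap_top [237, 193, 21, 16] 0.59 [0.593 0.082 0.16 ]
cap [233, 194, 22, 12] 0
[... 721 characters left out ...]
0.549 -0.48   0.03 ]
{'t': 1.2, 'q': array([-1.52348789e+00,  5.27484663e-01,  1.43269115e+00, -5.07676049e-06,
        1.18141983e+00, -1.78468057e-01]), 'qd': array([-0.00028014,  0.0003088 , -0.00044669, -0.00137792,  0.00104632,
        0.00050704]), 'tau': array([-6.60326714e-04, -4.42333961e+01, -1.78417128e+01, -2.15518389e-04,
        8.65716247e-04,  1.02802179e-05]), 'tcp_pos': array([ 0.13996001, -0.60910344,  0.19372265]), 'tool_rot': array([ 9.93634777e-01,  1.12649587e-01, -2.24538073e-06, -1.64523092e-06]), 'force': array([ 0.2733292 , -0.35948932, -0.32474679]), 'ft_torque': array([-0.06525256, -0.01050043, -0.00157525]), 'gripper_force': 0.0, 'finger_gap': 1.001317057257094}
```

View pics/scene.png

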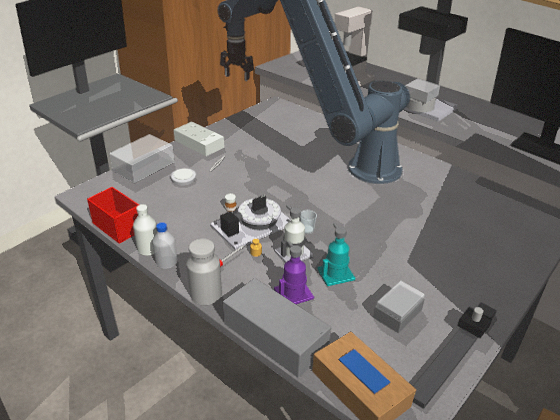

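View pics/top.png

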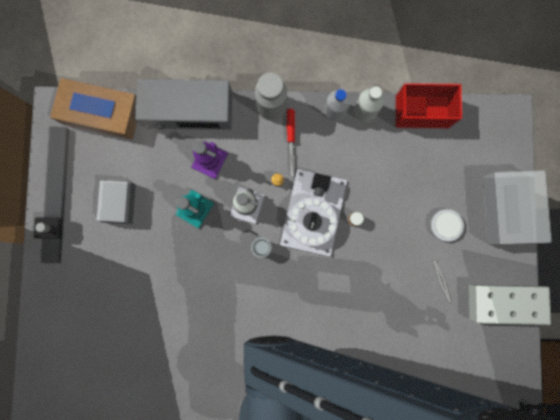

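The scene picture shows the white mister near (294,228) and the stage near (258,212). In the top view they are near (246,203) and (313,221). The purple and turquoise bottles are look-alikes. I'll enlarge both views.

```bash
python3 - <<'E'
import cv2
a=cv2.imread('pics/top.png')[160:265,225:365];b=cv2.imread('pics/scene.png')[185:280,200:325]
cv2.imwrite('pics/top_z.png',cv2.resize(a,(784,588),interpolation=cv2.INTER_CUBIC))
cv2.imwrite('pics/scene_z.png',cv2.resize(b,(750,570),interpolation=cv2.INTER_CUBIC))
E
```

```text
(no output)
```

View pics/top_z.png

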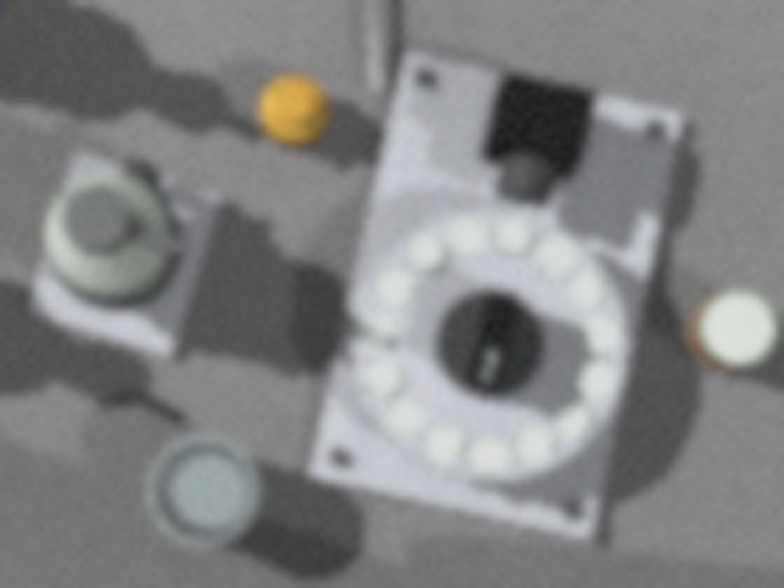

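View pics/scene_z.png

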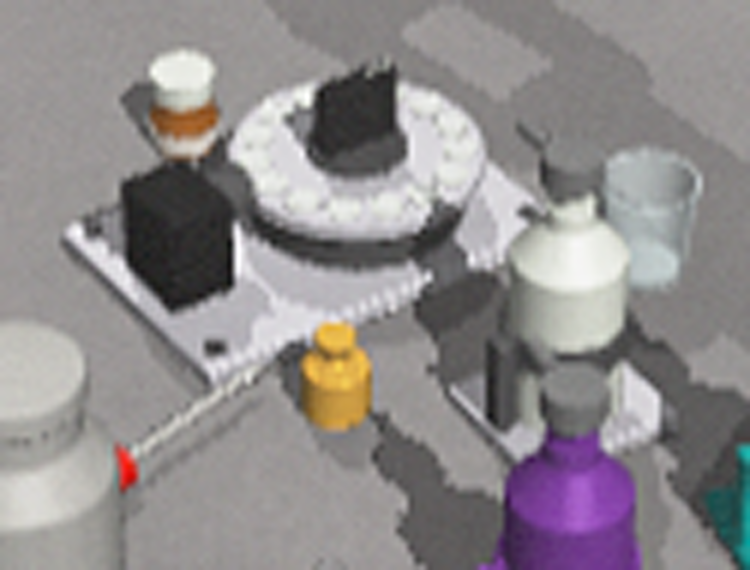

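Enlarged top view: the cap's top is centred at zoom (97,218). The plate corners are (408,50), (688,110), (597,535) and (312,472), and the disc centre is (489,346). In the scene view the cap's top is at zoom (573,158). The white line points towards the plate's near end, as it should.

```bash
python3 - <<'E'
from h import *
t=snap('top');s=snap('scene')
z=lambda p:((p[0]+.5)/5.6+225-.5,(p[1]+.5)/5.6+160-.5)
y=lambda p:((p[0]+.5)/6+200-.5,(p[1]+.5)/6+185-.5)
print('cap top',atz(t,z((97,218)),.167),'scene',atz(s,y((573,158)),.167))
C=np.array([atz(t,z(p),.012) for p in((408,50),(688,110),(597,535),(312,472))])[:,:2]
L=np.array([(.145,.075),(.145,-.075),(-.085,-.075),(-.085,.075)])
# rigid fit
a=L-L.mean(0);b=C-C.mean(0)
U,S,V=np.linalg.svd(a.T@b);R=(U@V).T
o=C.mean(0)-R@L.mean(0);yaw=np.arctan2(R[1,0],R[0,0])
print('stage',o,'yaw deg',np.degrees(yaw),(C-(L@R.T+o)).round(4).tolist())
print('disc',atz(t,z((489,346)),.05))
M=np.array([atz(t,z(p),.01) for p in((78,152),(225,200),(177,357),(32,305))]);print('foot',M.round(3).tolist(),M.mean(0))
from scipy.spatial.transform import Rotation as Ro
print(Ro.from_quat(manip.sense()['tool_rot']).as_matrix().round(4))
q=manip.silhouettes(t,'cap_top')
for r in q: 
    c=np.argwhere(r['pixels']).mean(0)[::-1];print(c,atz(t,c,.16).round(3))
for n,P in(('scene',s),('top',t)): print(n,proj(P,[*o,.098]))
E
```

```text
cap top [0.59838401 0.09562928 0.167     ] scene [0.60347454 0.10254342 0.167     ]
stage [ 0.55306955 -0.09471489] yaw deg -11.5730116852004 [[-0.0018, 0.0002], [-0.001, -0.0001], [0.0016, -0.0005], [0.0012, 0.0004]]
disc [ 0.55056421 -0.09243655  0.05      ]
foot [[0.651, 0.122, 0.01], [0.627, 0.044, 0.01], [0.545, 0.068, 0.01], [0.57, 0.144, 0.01]] [0.59849059 0.0946112  0.01      ]
[[ 0.9746  0.2238  0.    ]
 [ 0.2238 -0.9746 -0.    ]
 [ 0.      0.     -1.    ]]
[184.90957447 204.55319149] [0.581 0.244 0.16 ]
[242.82758621 199.71551724] [0.596 0.094 0.16 ]
[200.5037594  148.58646617] [0.729 0.208 0.16 ]
scene [257.81994292 197.20002356]
top [313.80895028 219.28905057]
```

{"fn": "servo_tool", "kwargs": {
  "commands": [0,0,-0.08,0,0,0,-1,0,0,-0.08,0,0,0,-1,0.0577,-0.0558,0,0,0,0,-1,0.0577,-0.0558,0,0,0,0,-1,0.0577,-0.0558,0,0,0,0,-1,0.0577,-0.0558,0,0,0,0,-1,0.0577,-0.0558,0,0,0,0,-1,0.0577,-0.0558,0,0,0,0,-1,0.0577,-0.0558,0,0,0,0,-1,0.0577,-0.0558,0,0,0,0,-1,0.0577,-0.0558,0,0,0,0,-1,0.0577,-0.0558,0,0,0,0,-1],
  "force": 30
}}

```text
t: 2.35
tcp_pos: [0.3594, -0.2709, 0.274]
tool_rot: [0.994, 0.112, 0.0, 0.0]
force: [0.9, -0.0, -0.3]
finger_gap: -0.001
gripper_force: 0.0
```

{"fn": "servo_tool", "kwargs": {
  "commands": [0.0577,-0.0558,0,0,0,0,-1,0.0577,-0.0558,0,0,0,0,-1,0.0577,-0.0558,0,0,0,0,-1,0.0577,-0.0558,0,0,0,0,-1,0.0577,-0.0558,0,0,0,0,-1,0.0577,-0.0558,0,0,0,0,-1,0.0577,-0.0558,0,0,0,0,-1,0.0577,-0.0558,0,0,0,0,-1,0.0577,-0.0558,0,0,0,0,-1,0.03,-0.03,0,0,0,0,-1,0,0,0,0,0,0,-1]
}}

```text
t: 3.27
tcp_pos: [0.5689, 0.0522, 0.2736]
tool_rot: [0.993, 0.115, 0.001, -0.001]
force: [-1.1, 0.2, -0.2]
finger_gap: -0.0
gripper_force: 0.0
```

{"fn": "servo_tool", "kwargs": {
  "commands": [0.0406,-0.0372,0,0,0,0,-1,0.0406,-0.0372,0,0,0,0,-1,0,0,0.05,0,0,0,-1,0,0,0.05,0,0,0,-1,0,0,0.05,0,0,0,-1,0,0,0.03,0,0,0,-1,0,0,0,0,0,0,-1]
}}

```text
t: 3.85
tcp_pos: [0.5946, 0.0928, 0.1799]
tool_rot: [0.994, 0.112, -0.004, -0.0]
force: [-0.1, -0.1, -0.5]
finger_gap: -0.002
gripper_force: 0.0
```

```bash
python3 - <<'E'
from h import *
s=snap('scene');t=snap('top')
a=np.hstack([cv2.resize(s['img'][150:240,240:340],(400,360),interpolation=2),cv2.resize(t['img'][150:240,200:300],(400,360),interpolation=2)])
cv2.imwrite('pics/press.png',a[:,:,::-1]);st=manip.sense();print(st['tcp_pos'],st['force'],proj(s,st['tcp_pos']),proj(s,[.6,.0975,.167]))
E
```

```text
[0.5977331  0.09287689 0.18365404] [0.00587466 0.20774383 0.20614409] [294.00561033 204.0497408 ] [294.53387986 209.71033439]
```

View pics/press.png

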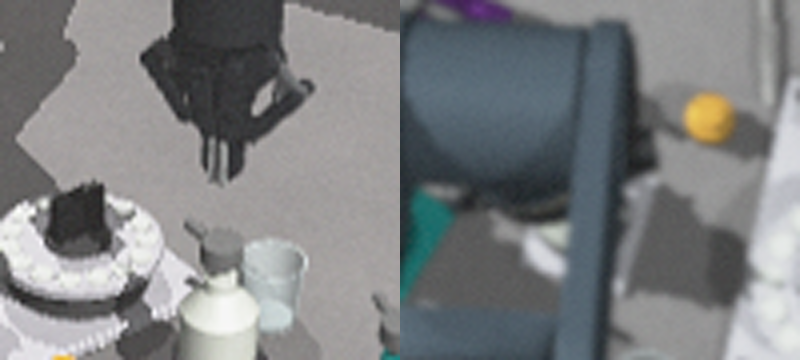

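The tip shows at zoom (217,182), which is pixel (294,195.5). The reported TCP projects to row 204, about 3 cm lower than that. I'll check with a fresh picture.

```bash
python3 - <<'E'
from h import *
s=snap('scene');st=manip.sense()
print(st['tcp_pos'],proj(s,st['tcp_pos']),proj(s,st['tcp_pos']+[0,0,.03]),proj(s,st['tcp_pos']+[0,0,.073]))
a=cv2.resize(s['img'][170:230,260:340],(800,600),interpolation=2)
cv2.imwrite('pics/press2.png',a[:,:,::-1])
E
```

```text
[0.59869141 0.09296205 0.18473126] [293.8240543  203.89499911] [294.14637404 195.28057935] [294.61805984 182.59589131]
```

View pics/press2.png

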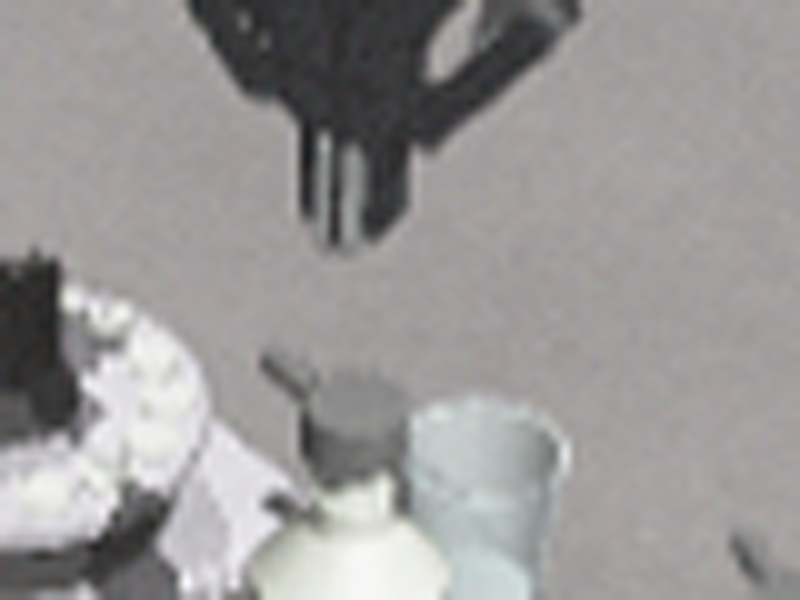

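```bash
python3 - <<'E'
from h import *
s=snap('scene');t=snap('top')
p0=np.array([.14,-.609,.194]);ty=np.array([.2238,-.9746,0])
for dz in (0,.013,.03,.045):print(dz,[proj(s,p0+[0,0,dz]+k*ty*.05).round(1).tolist() for k in(-1,0,1)])
im=cv2.imread('pics/scene.png')
a=cv2.resize(im[40:100,200:280],(400,300),interpolation=2)
T=np.array(manip.sense()['tcp_pos'])
b=cv2.resize(t['img'][150:240,200:300][:,:,::-1],(400,360),interpolation=2)
print('top tcp',[((proj(t,T+[0,0,d])-[200,150])*4).round() for d in (0,.08,.12)])
cv2.imwrite('pics/init.png',np.vstack([a,b]))
E
```

```text
0 [[246.9, 91.5], [236.6, 89.1], [226.5, 86.8]]
0.013 [[246.8, 88.5], [236.5, 86.2], [226.4, 83.9]]
0.03 [[246.8, 84.7], [236.4, 82.3], [226.3, 80.0]]
0.045 [[246.7, 81.2], [236.3, 78.9], [226.1, 76.7]]
top tcp [array([169., 189.]), array([156., 173.]), array([148., 164.])]
```

View pics/init.png

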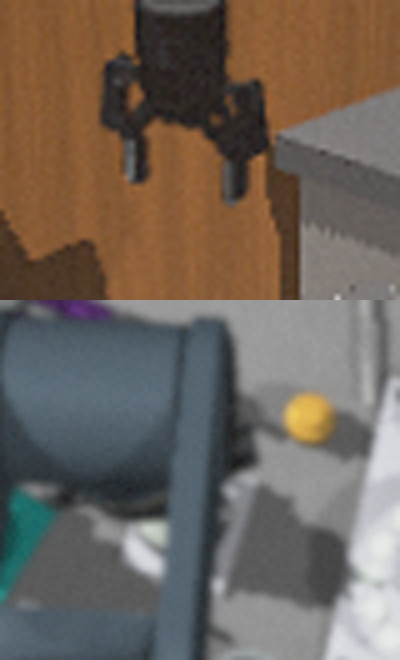

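{"fn": "servo_tool", "kwargs": {
  "commands": [0.005,-0.008,0,0,0,0,-1,0,0,0.016,0,0,0,-1,0,0,0.016,0,0,0,-1,0,0,0.016,0,0,0,-1,0,0,0,0,0,0,-1,0,0,0,0,0,0,-1]
}}

```text
t: 4.6
tcp_pos: [0.5987, 0.098, 0.1585]
tool_rot: [0.994, 0.113, -0.001, -0.0]
force: [0.6, 0.8, 0.1]
finger_gap: -0.001
gripper_force: 0.0
```

```bash
python3 - <<'E'
from h import *
s=snap('scene');t=snap('top');st=manip.sense();T=st['tcp_pos']
print(T,st['force'],[((proj(s,P)-[270,180])*10).round().tolist() for P in (T,T+[0,0,.03],T+[-.03,-.025,0],[.6,.0975,.167])])
a=cv2.resize(s['img'][180:230,270:320],(500,500),interpolation=2)
cv2.imwrite('pics/press3.png',a[:,:,::-1])
E
```

```text
[0.59962052 0.09801156 0.15953193] [ 0.07815905 -0.18194491  0.66385418] [[247.0, 318.0], [250.0, 233.0], [248.0, 241.0], [245.0, 297.0]]
```

View pics/press3.png

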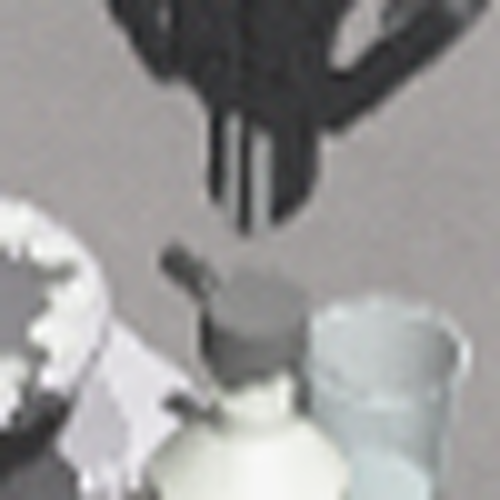

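Tip at zoom (250,232), cap top at (258,292). It is still clear of the cap at a reported z of 0.1595, and the force is near zero. So the real fingertips sit about 30 mm above the reported TCP, and I'll go down by force feel.

{"fn": "servo_tool", "kwargs": {
  "commands": [0,0,0.012,0,0,0,-1,0,0,0.012,0,0,0,-1,0,0,0.006,0,0,0,-1,0,0,0,0,0,0,-1]
}}

```text
t: 5.03
tcp_pos: [0.5987, 0.098, 0.1435]
tool_rot: [0.994, 0.113, -0.001, -0.0]
force: [0.7, 0.1, 0.7]
finger_gap: -0.002
gripper_force: 0.0
```

{"fn": "servo_tool", "kwargs": {
  "commands": [0,0,0.006,0,0,0,-1,0,0,0,0,0,0,-1]
}}

```text
t: 5.2
tcp_pos: [0.5993, 0.098, 0.1412]
tool_rot: [0.994, 0.113, -0.0, -0.0]
force: [0.2, 0.7, 0.2]
finger_gap: 0.001
gripper_force: 0.0
```

{"fn": "servo_tool", "kwargs": {
  "commands": [0,0,0.006,0,0,0,-1,0,0,0,0,0,0,-1]
}}

```text
t: 5.37
tcp_pos: [0.5993, 0.098, 0.1383]
tool_rot: [0.994, 0.113, -0.0, -0.0]
force: [-0.7, 0.2, -0.3]
finger_gap: 0.002
gripper_force: 0.0
```

{"fn": "servo_tool", "kwargs": {
  "commands": [0,0,0.006,0,0,0,-1,0,0,0,0,0,0,-1]
}}

```text
t: 5.53
tcp_pos: [0.5993, 0.098, 0.1353]
tool_rot: [0.994, 0.113, -0.0, -0.0]
force: [-0.1, 0.6, -0.7]
finger_gap: -0.001
gripper_force: 0.0
```

{"fn": "servo_tool", "kwargs": {
  "commands": [0,0,0.006,0,0,0,-1,0,0,0,0,0,0,-1]
}}

```text
t: 5.7
tcp_pos: [0.5992, 0.098, 0.1322]
tool_rot: [0.994, 0.113, -0.0, -0.0]
force: [0.1, 0.8, 0.3]
finger_gap: -0.001
gripper_force: 0.0
```

{"fn": "servo_tool", "kwargs": {
  "commands": [0,0,0.006,0,0,0,-1,0,0,0,0,0,0,-1]
}}

```text
t: 5.87
tcp_pos: [0.5997, 0.0981, 0.1295]
tool_rot: [0.994, 0.113, 0.0, -0.0]
force: [-0.2, 0.6, 2.5]
finger_gap: 0.004
gripper_force: 0.8
```

{"fn": "servo_tool", "kwargs": {
  "commands": [0,0,0.006,0,0,0,-1,0,0,0.006,0,0,0,-1,0,0,0,0,0,0,-1]
}}

```text
t: 6.12
tcp_pos: [0.5998, 0.098, 0.1237]
tool_rot: [0.994, 0.113, 0.0, 0.0]
force: [-0.3, -0.1, 4.6]
finger_gap: -0.002
gripper_force: 2.3
```

{"fn": "servo_tool", "kwargs": {
  "commands": [0,0,0.004,0,0,0,-1,0,0,0,0,0,0,-1,0,0,0,0,0,0,-1]
}}

```text
t: 6.37
tcp_pos: [0.5999, 0.098, 0.1223]
tool_rot: [0.994, 0.113, 0.0, 0.0]
force: [-0.8, 0.8, 5.9]
finger_gap: -0.0
gripper_force: 2.7
```

{"fn": "servo_tool", "kwargs": {
  "commands": [0,0,0.004,0,0,0,-1,0,0,0,0,0,0,-1,0,0,0,0,0,0,-1]
}}

```text
t: 6.62
tcp_pos: [0.5999, 0.0981, 0.1214]
tool_rot: [0.994, 0.113, 0.001, 0.0]
force: [-2.5, -0.8, 11.5]
finger_gap: 0.005
gripper_force: 5.2
```

{"fn": "servo_tool", "kwargs": {
  "commands": [0,0,-0.03,0,0,0,-1,0,0,-0.07,0,0,0,-1,0,0,-0.07,0,0,0,0.4,0,0,0,0,0,-0.0196,0.4,0,0,0,0,0,-0.0196,0.4,0,0,0,0,0,-0.0196,0.4,0,0,0,0,0,-0.0196,0.4,0,0,0,0,0,-0.0196,0.4,0,0,0,0,0,-0.0196,0.4,0,0,0,0,0,-0.0196,0.4,0,0,0,0,0,-0.0196,0.4,0,0,0,0,0,-0.0196,0.4]
}}

```text
t: 7.62
tcp_pos: [0.5991, 0.098, 0.204]
tool_rot: [0.784, 0.621, -0.0, -0.0]
force: [0.1, -0.2, -0.1]
finger_gap: 0.698
gripper_force: 0.0
```

{"fn": "servo_tool", "kwargs": {
  "commands": [0,0,0,0,0,-0.0196,0.4,0,0,0,0,0,-0.0196,0.4,0,0,0,0,0,-0.0196,0.4,0,0,0,0,0,-0.0196,0.4,0,0,0,0,0,-0.0196,0.4,0,0,0,0,0,-0.0196,0.4,0,0,0,0,0,-0.0196,0.4,0,0,0,0,0,-0.0196,0.4,0,0,0,0,0,-0.0196,0.4,0,0,0,0,0,-0.0196,0.4,0,0,0,0,0,-0.0196,0.4,0,0,0,0,0,0,0.4]
}}

```text
t: 8.62
tcp_pos: [0.5991, 0.098, 0.2041]
tool_rot: [0.224, 0.975, -0.0, -0.001]
force: [0.2, -1.0, -1.2]
finger_gap: 0.7
gripper_force: 0.0
```

```bash
cat >> h.py <<'E'
from scipy.spatial.transform import Rotation as Ro
def goal(x,y,yawdeg):
    st=manip.sense();R=Ro.from_quat(st['tool_rot']);M=R.as_matrix()
    yaw=np.degrees(np.arctan2(M[1,0],M[0,0]))
    d=M.T@(np.array([x,y,st['tcp_pos'][2]])-st['tcp_pos'])
    print('tcp',st['tcp_pos'].round(4),'yaw',yaw.round(2),'shift units',(d/.5).round(4),'rz units',((yaw-yawdeg+180)%360-180)/360,'zaxis',M[:,2].round(3),'q',st['q'].round(2),'gap',round(st['finger_gap'],3))
E
python3 -c "
from h import *
goal(.552,-.094,168.4)"
```

```text
tcp [0.5991 0.098  0.2041] yaw 154.17 shift units [-8.250e-02 -3.867e-01  1.000e-04] rz units -0.039527651078302424 zaxis [-0.001  0.    -1.   ] q [-0.02  0.49  1.47  0.    1.18 -1.14] gap 0.7
```

{"fn": "servo_tool", "kwargs": {
  "commands": [-0.0165,-0.0773,0,0,0,0,0.4,-0.0165,-0.0773,0,0,0,0,0.4,-0.0165,-0.0773,0,0,0,0,0.4,-0.0165,-0.0773,0,0,0,0,0.4,-0.0165,-0.0773,0,0,0,0,0.4,0,0,0,0,0,-0.0132,0.4,0,0,0,0,0,-0.0132,0.4,0,0,0,0,0,-0.0132,0.4,0,0,0,0,0,0,0.4]
}}

```text
t: 9.37
tcp_pos: [0.5517, -0.0943, 0.2044]
tool_rot: [0.103, 0.995, 0.0, -0.0]
force: [-0.3, 0.1, -1.1]
finger_gap: 0.7
gripper_force: 0.0
```

```bash
python3 -c "
from h import *
goal(.552,-.094,168.4)"
```

```text
tcp [ 0.5517 -0.0943  0.2044] yaw 168.16 shift units [-0.0004  0.0006 -0.    ] rz units -0.0006751065712737475 zaxis [-0.001  0.    -1.   ] q [-0.37  0.43  1.59  0.    1.13 -1.73] gap 0.7
```

{"fn": "servo_tool", "kwargs": {
  "commands": [0,0,0.063,0,0,0,0.4,0,0,0.063,0,0,0,0.4,0,0,0.063,0,0,0,0.4,0,0,0.063,0,0,0,0.4,0,0,0,0,0,0,0.4,0,0,0,0,0,0,0.4]
}}

```text
t: 9.87
tcp_pos: [0.5508, -0.0931, 0.0773]
tool_rot: [0.103, 0.995, 0.001, -0.002]
force: [1.3, -0.1, -0.9]
finger_gap: 0.701
gripper_force: 0.0
```

```bash
python3 - <<'E'
from h import *
s=snap('scene');t=snap('top');goal(.552,-.094,168.4)
T=manip.sense()['tcp_pos'];K=np.array([.552,-.094,.098])
print([((proj(s,P)-[230,165])*8).round().tolist() for P in (T,T+[0,0,.037],K)],[((proj(t,P)-[280,180])*5+[0,0]).round().tolist() for P in (T+[0,0,.037],K)])
a=cv2.resize(s['img'][165:225,230:280],(400,480),interpolation=2)
b=cv2.resize(t['img'][165:225,290:340],(400,480),interpolation=2)
cv2.imwrite('pics/knob.png',np.hstack([a,b])[:,:,::-1])
E
```

```text
tcp [ 0.5535 -0.0941  0.0801] yaw 168.24 shift units [ 0.0029 -0.0004 -0.    ] rz units -0.00044921333550426034 zaxis [ 0.003 -0.001 -1.   ] q [-0.37  0.6   1.7  -0.    0.84 -1.73] gap 0.702
[[223.0, 295.0], [223.0, 219.0], [226.0, 257.0]] [[170.0, 193.0], [168.0, 198.0]]
```

View pics/knob.png

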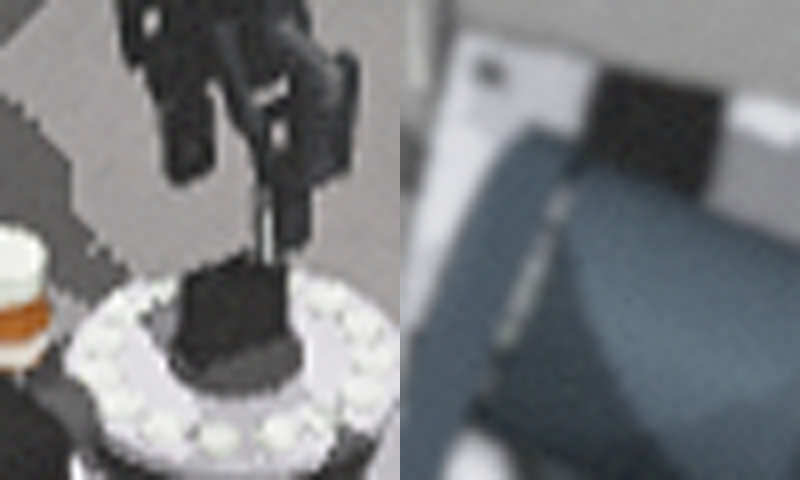

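Finger tips at zoom (188,182) and (285,250), midpoint (236,216). The bar is centred near column 234, so the fingers straddle it with room on both sides.

{"fn": "servo_tool", "kwargs": {
  "commands": [0.002,0,0.03,0,0,0,0.4,0,0,0.03,0,0,0,0.4,0,0,0.02,0,0,0,0.4,0,0,0.01,0,0,0,0.4,0,0,0.006,0,0,0,0.4,0,0,0,0,0,0,0.4]
}}

```text
t: 10.47
tcp_pos: [0.5516, -0.0937, 0.0311]
tool_rot: [0.102, 0.995, -0.0, 0.0]
force: [0.2, 0.6, 0.7]
finger_gap: 0.694
gripper_force: 0.0
```

{"fn": "servo_tool", "kwargs": {
  "commands": [0,0,0,0,0,0,0,0,0,0,0,0,0,-0.3,0,0,0,0,0,0,-0.45,0,0,0,0,0,0,-0.55],
  "force": 20
}}

```text
t: 10.8
tcp_pos: [0.5515, -0.0937, 0.0312]
tool_rot: [0.102, 0.995, -0.0, 0.0]
force: [-0.4, -0.0, 0.0]
finger_gap: 0.228
gripper_force: 0.0
```

{"fn": "servo_tool", "kwargs": {
  "commands": [0,0,0,0,0,0,-0.6,0,0,0,0,0,0,-0.65]
}}

```text
t: 10.97
tcp_pos: [0.5514, -0.0932, 0.031]
tool_rot: [0.102, 0.995, 0.0, 0.0]
force: [1.0, 1.4, 2.1]
finger_gap: 0.174
gripper_force: 1.0
```

{"fn": "servo_tool", "kwargs": {
  "commands": [0,0,0,0,0,0,-1,0,0,0,0,0,0,-1,0,0,0,0,0,0,-1],
  "force": 30
}}

```text
t: 11.22
tcp_pos: [0.5515, -0.0927, 0.0311]
tool_rot: [0.102, 0.995, 0.001, 0.0]
force: [1.9, 5.3, 3.4]
finger_gap: 0.155
gripper_force: 31.9
```

```bash
python3 - <<'E'
from h import *
goal(.552,-.094,168.4);st=manip.sense();print(st['force'],st['ft_torque'],st['gripper_force'])
E
```

```text
tcp [ 0.5515 -0.0927  0.0311] yaw 168.29 shift units [-0.0016 -0.0022 -0.    ] rz units -0.000309970544782819 zaxis [ 0.001  0.001 -1.   ] q [-0.37  0.68  1.73  0.    0.74 -1.73] gap 0.155
[1.92851968 5.28689905 3.44251396] [ 0.76209992 -0.23177557  0.01664868] 31.871543526649475
```

{"fn": "servo_tool", "kwargs": {
  "commands": [0,0.002,0,0,0,0,-1,0,0,0,0,0,0.0133,-1,0,0,0,0,0,0.0133,-1,0,0,0,0,0,0.0133,-1,0,0,0,0,0,0.0133,-1,0,0,0,0,0,0.0134,-1,0,0,0,0,0,0,-1,0,0,0,0,0,0,-1],
  "force": 40
}}

```text
t: 11.88
tcp_pos: [0.5515, -0.0927, 0.0311]
tool_rot: [0.305, 0.952, -0.0, 0.0]
force: [0.1, 2.7, 5.5]
finger_gap: 0.157
gripper_force: 40.8
```

```bash
python3 - <<'E'
from h import *
goal(.552,-.094,168.4-24);st=manip.sense();print(st['force'],st['ft_torque'],st['gripper_force'])
E
```

```text
tcp [ 0.5515 -0.0927  0.0311] yaw 144.47 shift units [-0.0023 -0.0016  0.    ] rz units 0.00018335203554842552 zaxis [ 0. -0. -1.] q [-0.37  0.68  1.73 -0.    0.74 -1.32] gap 0.157
[0.09044166 2.69349979 5.51023706] [ 0.35130913 -0.02573064 -0.03227776] 40.752854347229004
```

{"fn": "servo_tool", "kwargs": {
  "commands": [0,0,0,0,0,0.0133,-1,0,0,0,0,0,0.0133,-1,0,0,0,0,0,0.0133,-1,0,0,0,0,0,0.0133,-1,0,0,0,0,0,0.0134,-1,0,0,0,0,0,0,-1,0,0,0,0,0,0,-1]
}}

```text
t: 12.47
tcp_pos: [0.5515, -0.0926, 0.0311]
tool_rot: [0.496, 0.868, 0.0, 0.0]
force: [0.8, 3.6, 5.6]
finger_gap: 0.156
gripper_force: 40.9
```

{"fn": "servo_tool", "kwargs": {
  "commands": [0,0,0,0,0,0.0133,-1,0,0,0,0,0,0.0133,-1,0,0,0,0,0,0.0133,-1,0,0,0,0,0,0.0133,-1,0,0,0,0,0,0.0134,-1,0,0,0,0,0,0,-1,0,0,0,0,0,0,-1]
}}

```text
t: 13.05
tcp_pos: [0.5516, -0.0926, 0.031]
tool_rot: [0.666, 0.746, 0.0, 0.0]
force: [0.2, 2.8, 5.6]
finger_gap: 0.157
gripper_force: 40.8
```

```bash
python3 - <<'E'
from h import *
s=snap('scene');t=snap('top');goal(.552,-.094,168.4-72);st=manip.sense();print(st['force'],st['ft_torque'],st['gripper_force'],st['t'])
a=cv2.resize(s['img'][165:240,210:310],(800,600),interpolation=2)
cv2.imwrite('pics/end.png',a[:,:,::-1])
E
```

```text
tcp [ 0.5516 -0.0926  0.0311] yaw 96.52 shift units [-0.0029  0.0004  0.    ] rz units 0.000341319476866728 zaxis [ 0.001 -0.    -1.   ] q [-0.37  0.68  1.73  0.    0.74 -0.48] gap 0.159
[0.4685994  3.53934966 5.78313661] [ 0.4821007  -0.05086029  0.01734457] 40.84140479564667 13.15
```

View pics/end.png

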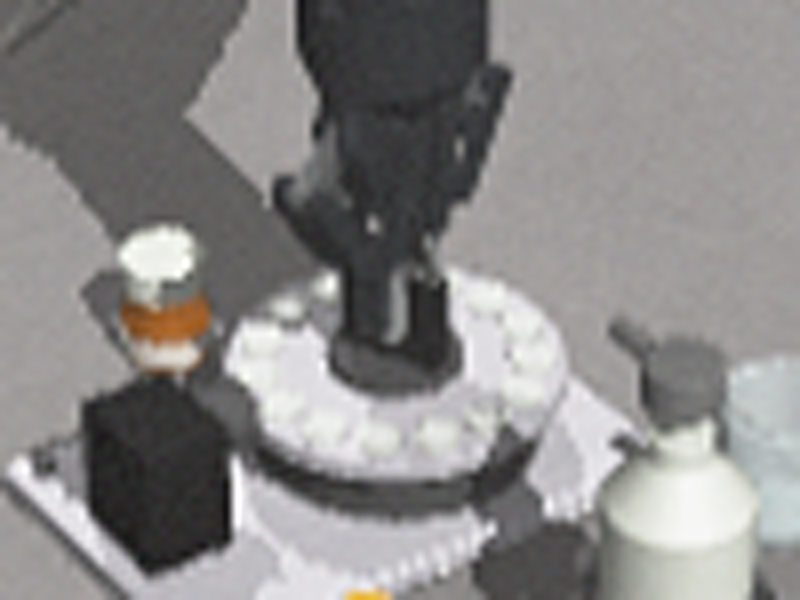

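The picture shows the bar gripped between the fingers just above the hub, around zoom (400,320). The cap is up at (683,370), and the jar and beaker are where they were. The steady gap and near-zero twist say the knob is sitting in a stop.

```bash
python3 -c "
from station import manip
print(manip.sign_off())"
```

```text
the job is handed in; nothing more can be done
None
```

Job handed in, with no verdict returned: I pressed the cap to its stop and let it spring back. I then turned the knob 72° clockwise, three 24° steps, and left it gripped at about 41 N. The stop is judged from wrist angle, steady finger gap and near-zero twist. The bystanders I could see looked unmoved.

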